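# Top off the shaft pyramid and present the kit carrier

## Task

Take the loose shaft from the table and lay it lengthwise in the groove between the two shafts in the green kit carrier, so the three make a small pyramid, and let go of it. Then take the carrier by its black grip, lift it straight up about ten centimetres clear of the table and hold it there level and still, with all three shafts and the brown carton riding in place, ready to be handed over: finish while holding it. Keep the carrier level throughout and do not disturb the other things on the table.

Things in the scene. Friction and masses are not known exactly. Their poses are not given: they have to be found in the camera images.
- carrier: loose green sheet-metal kit carrier, 308 mm long (x), 64 wide (y), about 0.8 kg loaded, balanced at its middle. Origin: centre of its underside, z up. Base 4 mm; 3 mm flanges rise to 24 mm above the underside. A 6 mm web across the middle carries the black grip. On the +x side the shaft bay (x = 18 to 151 mm, 54 wide) with two shafts side by side along x; on the -x side a like bay with a brown carton
- grip (a point): centre of the carrier's black grip: a bar 16 mm thick (carrier x), 79 mm long (carrier y), 28 mm tall, its centre 88 mm above the carrier's underside and over the middle of the carrier; nothing but the 6 mm web is under it. Axes as the carrier's
- bay (a point): centre of the inner floor of the shaft bay, 84 mm along the carrier's +x from its middle and 4 mm above its underside; axes as the carrier's. Seated in the groove, the third shaft's axis runs along x and lies 33 to 35 mm above this point (the two lower ones 12.5 mm above it, their tops 25 mm)
- shaft_a_mid (a point): one of the two shafts in the carrier: turned grey metal shaft, stepped, 119 mm long, 25 mm across at its thickest, 90 g; this point is the middle of its axis; its length is its y axis (it may have rolled about it, so x and z point anywhere)
- shaft_b_mid (a point): the other shaft in the carrier: the same kind of shaft, this point again the middle of its axis. The two have about 4 mm of play sideways between the flanges
- shaft_a: the same shaft as shaft_a_mid; origin on its skin, its y axis along its length
- shaft_b: the same shaft as shaft_b_mid; origin on its skin, its y axis along its length
- shaft_c_mid (a point): the loose shaft that starts alone on the table: turned grey metal shaft, stepped, 119 mm long, 25 mm across at its thickest, 90 g; this point is the middle of its axis; its length is its y axis (it may have rolled about it, so x and z point anywhere)
- shaft_c: the same loose shaft; origin on its skin, its y axis along its length
- parts_carton: brown carton, 50 x 110 x 36 mm, about 270 g, lying in the carrier's other bay; origin: centre of its underside, long side along its y
- oil_can: bystander: small red oil can with a spout, 56 mm across, 137 mm tall; origin: centre of its underside
- gear: bystander: steel gear, 60 mm across, 21 mm thick, lying flat; origin: centre of its underside
- bearing: bystander: ball bearing, 52 mm across, 15 mm thick, lying flat; origin: centre of its underside
- tape_measure: bystander: yellow tape measure, 37 x 77 x 60 mm; origin: centre of its underside
- screwdriver: bystander: screwdriver with a yellow handle, 180 mm long (its y), 25 mm thick; origin: centre of its underside

How it is judged:
By the outcome, as a careful person would: the job done as asked, in the order asked, and still so for the second after the job is handed in, while the arm keeps its last pose, push and grip.
It also fails if it takes over 51 s, if anything falls off the work surface, if the arm or the gripper's body presses on something with over 40 N, if the wrist force passes 120 N, or if a joint passes its speed limit or range.

## Robot

A 6-joint arm with a two-finger parallel gripper is mounted at the origin on a cart in front of the work surface, level with it; the furniture and walls round the work are solid. World frame = base frame: x ahead of the robot, y to its left, z up, the work surface at z = 0. Lengths are in m, angles in degrees, forces in N, time in s.
With the tool pointing down it reaches from about 0.325 to 0.75 m from the base axis. Payload 7.6 kg.
Tool frame: the origin (TCP) lies midway between the tips of the shut fingers; the grasp point (between the pads) lies 19 mm behind it; x points along the fingers, y is the direction in which the jaws open and shut, and the axes are right-handed (so a half turn about x gives the same grasp; the last joint's range is limited). The gripper opens to 85 mm and grips with 20 to 120 N. Pads are 22 mm wide; open, the fingers measure 114 mm over their backs; the gripper's body (76 mm by 85 mm) begins 54 mm behind the grasp point. The pads swing forward as they close: fully open they stand 13 mm farther back than shut.
Start: joints at [59.513, 2.991, 80.254, -0, 96.75, -4.028], TCP at [0.234, 0.47, 0.231] pointing down, gripper open.
Joint ranges: [-166.34, 166.34], [-52.06, 124.39], [6.96, 135.62], [-60.46, 240.46], [14.63, 156.25], [-167.68, 167.68]. Speed limits (degrees/s): [147.25, 147.25, 172.46, 180, 180, 180].

## Interface

Orientations are given as [roll, pitch, yaw] about the fixed x, y, z axes, in that order (R = Rz(yaw) Ry(pitch) Rx(roll)).
In Python, from bench import env gives the robot as it stands.
- The arm moves only by the tool carry_out, never from a script. Its argument "targets" is a list of rows, each a list of 5 numbers: the closure, from 0 (fully open) to 1 (shut), then the shift along the tool's x, y, z in m, then the turn about the tool's x in degrees. In form: [[gripper, tx, ty, tz, roll], ...]. A call has 1 to 20 rows; each row is the pose to reach, as a shift and turn from the pose commanded when the call began, along the tool's axes at that moment; what a row does not reach only later rows make up. A row lasts 1/10 s, in which the tool goes at most 50 mm and 8.59 degrees, less where a joint would pass 70% of its speed; a pose out of reach is approached as far as the arm can. A call with a gripper value outside its range is refused whole. The fingers move at their own pace and stop on an object; the grip force is fixed at half the most. Time passes only in rows, so rows that repeat a pose let the fingers close. It gives the time, the measured TCP pose, the force and the opening at its end, in the units of the state.
- env.sense(): the state, without advancing time (a new reading comes with each control period).
- env.camera(name): name is "scene" or "side" or "wrist"; returns the picture (400x640x3 uint8, red, green, blue); there is no depth.
- env.camera_params(name): a dict with "mtx" (3x3 intrinsics, pixels), "D" ([k1, k2, p1, p2, k3] as OpenCV has them; the pictures are not rectified), "world_to_cam" (4x4, takes a point from world to camera coordinates). Camera axes: x right, y down, z forward; pixel columns grow to the right and rows downward; lengths in m; the calibration is good to about 2 mm. A picture is of the moment at which its call begins: read the wrist's pose just before it. camera_params takes no time and is no camera call; for the wrist camera it gives the pose at the moment of the call.
- env.sign_off(): hands the job in, once; it reports no verdict.
The state is a dict: "t": time; "joint_pos": joint angles; "dq": joint speeds; "joint_efforts": joint torques, N m; "ee_pos": TCP position; "orientation": TCP orientation; "ft_force": force on the tool from outside, world axes, zero at the start; "wrist_torque": the same for the moment, N m; "grip_width": finger opening in m.
Only numpy, scipy, OpenCV 4.12 (cv2) and the standard library are available. Lean on these libraries where they do the work, as an engineer would, in place of code of your own. Each camera call takes 0.05 s, during which the arm holds its last target. There are 200 camera calls.

## Working session

There is one attempt and no reset: what is moved stays moved. The work goes in short steps, Python scripts to look and compute and a tool call to move; the robot and the scene stay as the last step left them, time stands still between calls to the robot, and variables do not carry over. Pictures are saved under pics/ and viewed, about 8 in all and at most 12, crops included, and the job is handed in when it is done.

Besides the shell and the picture viewer there is one more tool, called after "Emit:" in YAML: its name, and indented under it one key for each argument. carry_out: Moves the arm, as the interface text tells. Its arguments: {"type":"object","properties":{"targets":{"type":"array","items":{"type":"array","items":{"type":"number"}}}},"required":["targets"]}

```bash
mkdir -p pics; ls
cat > h.py <<'E'
import numpy as np, cv2
from bench import env
from scipy.spatial.transform import Rotation as R
def snap(n,f):
    P=env.camera_params(n); im=env.camera(n); cv2.imwrite('pics/'+f,im[:,:,::-1]); return im,P
def ray(P,uv):
    uv=np.array(uv,float).reshape(-1,1,2)
    n=cv2.undistortPoints(uv,np.array(P['mtx']),np.array(P['D'],float)).reshape(-1,2)
    T=np.array(P['world_to_cam']); Rm=T[:3,:3]; c=-Rm.T@T[:3,3]
    return c,np.c_[n,np.ones(len(n))]@Rm
def onz(P,uv,z):
    c,d=ray(P,uv); return c+d*((z-c[2])/d[:,2])[:,None]
def proj(P,X):
    T=np.array(P['world_to_cam']); 
    return cv2.projectPoints(np.array(X,float).reshape(-1,1,3),cv2.Rodrigues(T[:3,:3])[0],T[:3,3],np.array(P['mtx']),np.array(P['D'],float))[0].reshape(-1,2)
E
python3 - <<'E'
from h import *
import pickle
s=env.sense();print(s)
d={}
for n in ['scene','side','wrist']:
    im,P=snap(n,n+'0.png'); d[n]=P
    T=np.array(P['world_to_cam']); print(n,-T[:3,:3].T@T[:3,3],T[2,:3],P['mtx'][0][0])
pickle.dump(d,open('p0.pkl','wb'))
E
```

```text
pics
{'t': 0.0, 'joint_pos': array([ 5.95127391e+01,  3.02683267e+00,  8.03130096e+01, -1.34293602e-04,
        9.67493234e+01, -4.02967053e+00]), 'dq': array([ 0.04103436,  0.05912829,  0.06764166, -0.06941644, -0.05769486,
        0.02657374]), 'joint_efforts': array([ 1.30570537e-03, -3.81673944e+01, -3.60192275e+01, -8.92898333e-05,
        6.14257995e-03, -1.28683999e-05]), 'ee_pos': array([0.23374834, 0.4697578 , 0.23047604]), 'orientation': array([ -93.94395903,   89.91083417, -120.40156506]), 'ft_force': array([ 0.1470354,  0.8219808, -0.7549821]), 'wrist_torque': array([ 0.01398543, -0.02767682, -0.04940665]), 'grip_width': 0.0853797952508768}
scene [-0.08811948 -0.63926857  0.93982624] [ 0.51363076  0.50638762 -0.6926435 ] 462.04760940233035
side [-0.24112048 -0.25026206  0.91298427] [ 0.66929262  0.21426688 -0.71143313] 393.381340221969
wrist [0.16622381 0.50530449 0.37356399] [ 0.26420305 -0.13221508 -0.95536167] 335.36172290146726
```

View pics/scene0.png

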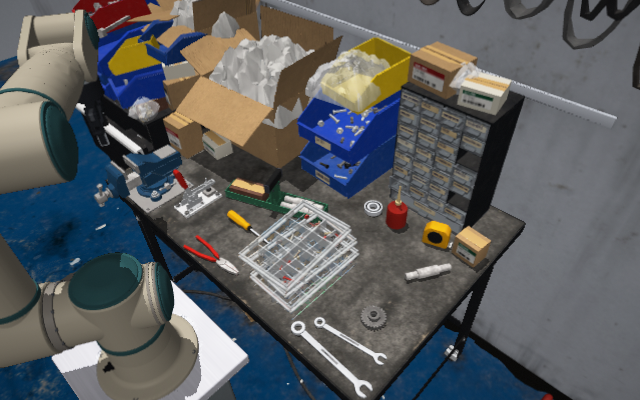

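View pics/side0.png

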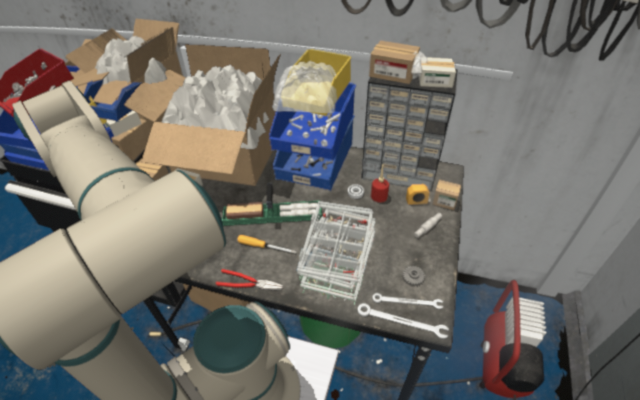

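The scene view shows the loose shaft near (429,272). The carrier is around (275,195), with its +x end partly behind the white wire trays. In the side view the shaft is near (428,224) and the carrier runs from about (195,213) to (315,212). I'll enlarge both.

Run:
```python
import cv2,numpy as np
s=cv2.imread('pics/scene0.png');d=cv2.imread('pics/side0.png')
c=lambda im,x,y,w,h,k:cv2.resize(im[y:y+h,x:x+w],None,fx=k,fy=k,interpolation=cv2.INTER_CUBIC)
A=c(s,215,160,130,74,6)[:, :780]; 
cv2.imwrite('pics/c1.png',np.vstack([A[:, :780], np.zeros((0,780,3),np.uint8)]))
B=c(s,395,250,65,40,6);C=c(d,400,205,65,40,6);D=c(d,190,175,130,58,6)
cv2.imwrite('pics/c2.png',np.vstack([np.hstack([B,C]),D]))
```

```text
(no output)
```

View pics/c1.png

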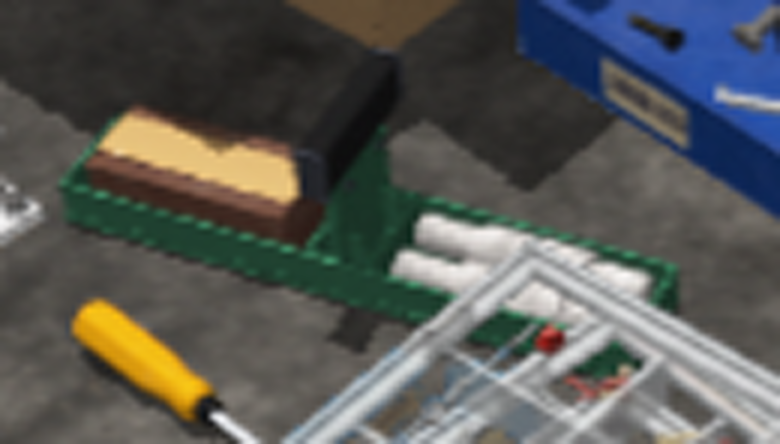

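View pics/c2.png

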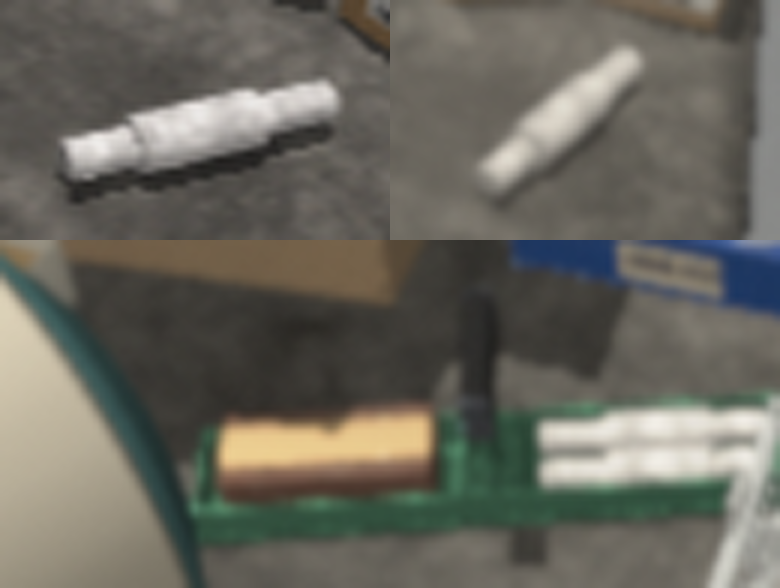

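The crops show the following, in full-frame pixels:

| Item | Scene | Side |
|---|---|---|
| Carrier flange-top corners | (225.8,190.8) near-left, (327.8,204.2) far-right, (235.8,178) far-left | near-left about (222,260), since (195,500) in the crop |
| Shaft ends | (406,276) and (451,267) | (415,235) and (440,215) |

The jaws will straddle the shaft's thick middle. I'll calculate positions from these.

Run:
```python
from h import *
import pickle
from scipy.optimize import least_squares
d=pickle.load(open('p0.pkl','rb')); S,D,W=d['scene'],d['side'],d['wrist']
for P,uv in((S,[(406,276.2),(450.8,266.7)]),(D,[(415.3,234.7),(440.2,214.8)])):
    X=onz(P,uv,.0125);v=X[1]-X[0];print('shaft',X.round(4),X.mean(0).round(4),np.linalg.norm(v),np.degrees(np.arctan2(v[1],v[0])))
# carrier model points
cr=lambda x,y,z:np.array([x,y,z])
sc=lambda u,v:(215+u/6,160+v/6)
sd=lambda u,v:(190+u/6,175+(v-240)/6)
obs=[(S,cr(-.154,-.032,.024),sc(65,185)),(S,cr(.154,.032,.024),sc(677,265)),(S,cr(-.154,.032,.024),sc(125,112)),
 (D,cr(-.154,-.032,.024),sd(195,505)),(D,cr(-.154,-.032,0),sd(198,543)),(S,cr(-.154,-.032,0),sc(68,222)),
 (D,cr(-.154,.032,.024),sd(203,428))]
def f(p):
    c,s=np.cos(p[2]),np.sin(p[2]);Rz=np.array([[c,-s,0],[s,c,0],[0,0,1]])
    return np.concatenate([proj(P,Rz@m+[p[0],p[1],0])[0]-o for P,m,o in obs])
best=min((least_squares(f,[.5,.2,a]) for a in(-2,-1.3,-.6,0,.6)),key=lambda r:r.cost)
p=best.x;print('carrier',p[:2],np.degrees(p[2]),best.cost,best.fun.round(1))
c,s=np.cos(p[2]),np.sin(p[2])
for m in((0,0),(.084,0),(.154,-.032),(.154,.032)):print(m,p[0]+c*m[0]-s*m[1],p[1]+s*m[0]+c*m[1])
g=[[c*x-s*y+p[0],s*x+c*y+p[1],z] for x in(-.008,.008) for y in(-.0395,.0395) for z in(.074,.102)]
print((proj(S,g)-[215,160])*6); 
# tray corner estimates
print('tray',onz(S,[(303,203),(358,248),(242,270),(290,308)],0.06),onz(D,[(317,203),(375,209)],0.06),onz(D,[(317,203),(375,209),(300,285),(358,297)],0.0))
R0=R.from_euler('xyz',env.sense()['orientation'],degrees=True).as_matrix();print(R0.round(3))
```

```text
shaft [[ 0.5483 -0.2929  0.0125]
 [ 0.6481 -0.358   0.0125]] [ 0.5982 -0.3254  0.0125] 0.11912431008739295 -33.11845535289286
shaft [[ 0.5468 -0.2923  0.0125]
 [ 0.6479 -0.3576  0.0125]] [ 0.5973 -0.325   0.0125] 0.12037985949084577 -32.87570164061891
carrier [0.51718857 0.14901622] -70.2112600293128 3.1487782876191486 [-1.1 -0.   1.   0.2  0.2 -0.9 -0.6  1.3  0.4  0.1 -0.2 -0.3  0.4 -0.9]
(0, 0) 0.5171885691846373 0.1490162248087998
(0.084, 0) 0.5456270218148153 0.06997664983523909
(0.154, -0.032) 0.5392154180643214 -0.0067233588827959705
(0.154, 0.032) 0.5994360466156057 0.0149440335973396
[[299.88299325 195.46740764]
 [293.2144152  150.29536182]
 [378.84770164  93.00407606]
 [373.60019248  48.09395049]
 [330.2982139  204.32582689]
 [324.07290914 159.1185893 ]
 [408.36475345 101.14908926]
 [403.53514171  56.19561738]]
tray [[ 0.52859154  0.04563117  0.06      ]
 [ 0.50627314 -0.17131542  0.06      ]
 [ 0.26629646 -0.01046493  0.06      ]
 [ 0.27067876 -0.17274647  0.06      ]] [[ 0.55092227  0.01233171  0.06      ]
 [ 0.57302152 -0.16172099  0.06      ]] [[ 6.06635570e-01  3.08028943e-02  0.00000000e+00]
 [ 6.30289302e-01 -1.55492894e-01  0.00000000e+00]
 [ 2.97153922e-01 -1.48278223e-02 -1.11022302e-16]
 [ 3.03593372e-01 -1.73993356e-01 -1.11022302e-16]]
[[-0.001  0.446  0.895]
 [-0.001  0.895 -0.446]
 [-1.    -0.001 -0.   ]]
```

View pics/wrist0.png

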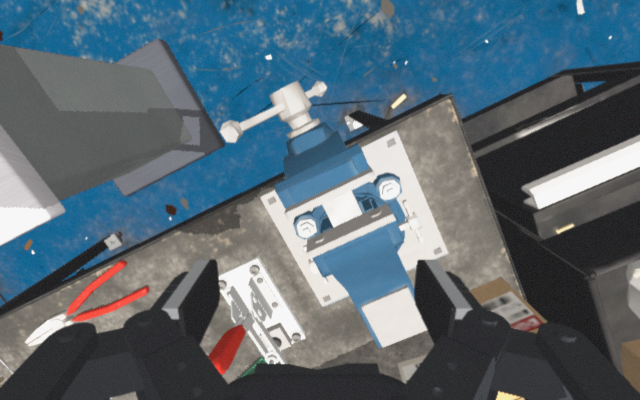

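Both cameras agree on the shaft: centre about (0.598,-0.325), yaw -33°. The carrier fits at (0.517,0.149), yaw -70.2°, with residuals of about 1 px, and its predicted grip corners match the picture. The wrist view shows only the vise and clear table below. Next I move above the shaft, with the jaws turned across it.

Emit:
carry_out:
  targets:
    - [0,0,-0.55,0.68,6.5]
    - [0,0,-0.55,0.68,6.5]
    - [0,0,-0.55,0.68,6.5]
    - [0,0,-0.55,0.68,6.5]
    - [0,0,-0.55,0.68,6.5]
    - [0,0,-0.55,0.68,6.5]
    - [0,0,-0.55,0.68,6.5]
    - [0,0,-0.55,0.68,6.5]
    - [0,0,-0.55,0.68,6.5]
    - [0,0,-0.55,0.68,6.5]
    - [0,0,-0.55,0.68,6.5]
    - [0,0,-0.55,0.68,6.5]
    - [0,0,-0.55,0.68,6.5]
    - [0,0,-0.55,0.68,6.5]
    - [0,0,-0.55,0.68,6.5]
    - [0,0,-0.55,0.68,6.5]
    - [0,0,-0.55,0.68,6.5]
    - [0,0,-0.55,0.68,6.5]
    - [0,0,-0.55,0.68,6.5]
    - [0,0,-0.55,0.68,6.5]

```text
t: 2.15
ee_pos: [0.5975, -0.3254, 0.2302]
orientation: [170.1, 89.9, 137.2]
ft_force: [-0.7, -0.0, -0.5]
grip_width: 0.0853
```

Run:
```python
from h import *
import pickle
im,P=snap('wrist','w1.png');pickle.dump(P,open('pw1.pkl','wb'))
s=env.sense();Rm=R.from_euler('xyz',s['orientation'],degrees=True).as_matrix();print(s['ee_pos'],Rm.round(3),np.degrees(np.arctan2(Rm[1,1],Rm[0,1])))
g=cv2.imread('pics/w1.png');
print(proj(P,[[.5483,-.2929,.0125],[.6481,-.358,.0125]]))
d=pickle.load(open('p0.pkl','rb'))
print('bin',onz(d['scene'],[(301.7,168.3),(330,184.7)],0),onz(d['side'],[(276,179),(310,186)],0))
def tri(a,b):
    c1,d1=ray(d['scene'],[a]);c2,d2=ray(d['side'],[b]);A=np.c_[d1[0],-d2[0]];t=np.linalg.lstsq(A,c2-c1,rcond=None)[0];return c1+d1[0]*t[0],c2+d2[0]*t[1]
print('tray corner',tri((303,203),(317,203)),tri((358,248),(375,209)))
```

```text
[ 0.59753838 -0.32465802  0.23095146] [[-0.001  0.544  0.839]
 [ 0.001  0.839 -0.544]
 [-1.     0.    -0.001]] 57.066379237572875
[[315.35036542 114.17715072]
 [315.17286695 221.23498311]]
bin [[0.68084564 0.20906444 0.        ]
 [0.68336105 0.0883312  0.        ]] [[0.68018484 0.20181196 0.        ]
 [0.67750648 0.07710637 0.        ]]
tray corner (array([ 0.47583557, -0.01295795,  0.13526392]), array([ 0.47843496, -0.01170072,  0.13806464])) (array([ 0.48606646, -0.18722373,  0.08991015]), array([ 0.51563141, -0.16796238,  0.12012816]))
```

View pics/w1.png

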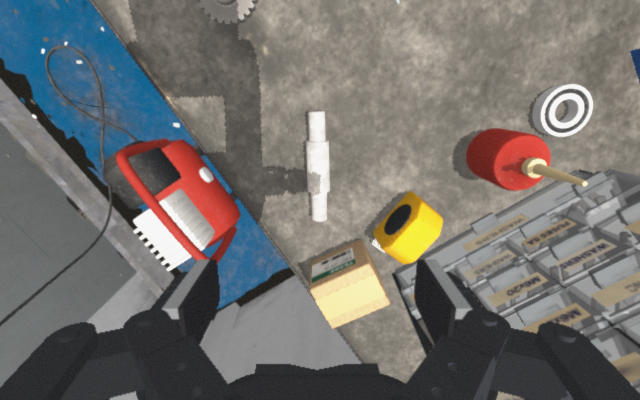

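The wrist view shows the shaft from (317,111) to (319,221), within 2–4 px of my prediction. The tape measure (408,228) and the small carton (347,285) lie beyond its far end. Both look lower than the gripper body will be at the grasp.

Run:
```python
from h import *
import pickle
P=pickle.load(open('pw1.pkl','rb'))
im=cv2.imread('pics/w1.png');m=(im[90:235,295:345].min(2)>165).astype(np.uint8);n,l,st,c=cv2.connectedComponentsWithStats(m);k=1+st[1:,4].argmax();ys,xs=np.where(l==k)
(cx,cy),(w,h),a=cv2.minAreaRect(np.c_[xs,ys].astype(np.float32));print(cx+295,cy+90,w,h,a)
X=onz(P,[(317.2,111),(319.3,221),(cx+295,cy+90)],.0125);v=X[1]-X[0];print(X.round(4),np.linalg.norm(v),np.degrees(np.arctan2(v[1],v[0])))
s=env.sense();Rm=R.from_euler('xyz',s['orientation'],degrees=True).as_matrix()
mid=(X[0]+X[1])/2;print('move',Rm.T@(mid-s['ee_pos']))
print('under TCP',proj(P,[s['ee_pos']*[1,1,0]+[0,0,.0125]]))
```

```text
318.0 166.5 111.0 22.0 90.0
[[ 0.5467 -0.2895  0.0125]
 [ 0.6504 -0.3539  0.0125]
 [ 0.5963 -0.3206  0.0125]] 0.12209573725386555 -31.794104879243047
move [ 0.21845291  0.00296268 -0.00057399]
under TCP [[315.53482788 169.39321645]]
```

Emit:
carry_out:
  targets:
    - [0,0.05,0.002,0,-0.6]
    - [0,0.1,0.002,0,-0.6]
    - [0,0.14,0.002,0,-0.6]
    - [0,0.17,0.002,0,-0.6]
    - [0,0.195,0.002,0,-0.6]
    - [0,0.21,0.002,0,-0.6]
    - [0,0.22,0.002,0,-0.6]
    - [0,0.2245,0.002,0,-0.6]
    - [0,0.2245,0.002,0,-0.6]
    - [0,0.2245,0.002,0,-0.6]
    - [0.3,0.2245,0.002,0,-0.6]
    - [0.5,0.2245,0.002,0,-0.6]
    - [0.6,0.2245,0.002,0,-0.6]
    - [1,0.2245,0.002,0,-0.6]
    - [1,0.2245,0.002,0,-0.6]
    - [1,0.2245,0.002,0,-0.6]
    - [1,0.2245,0.002,0,-0.6]
    - [1,0.2245,0.002,0,-0.6]
    - [1,0.2245,0.002,0,-0.6]

```text
t: 4.1
ee_pos: [0.5989, -0.3238, 0.0072]
orientation: [9.7, 90.0, -22.6]
ft_force: [0.1, 0.2, 2.8]
grip_width: 0.0225
```

Emit:
carry_out:
  targets:
    - [1,0,0,0,0]
    - [1,-0.005,0,0,0]
    - [1,-0.015,0,0,0]
    - [1,-0.03,0,0,0]
    - [1,-0.03,0,0,0]
    - [1,-0.03,0,0,0]

```text
t: 4.7
ee_pos: [0.5991, -0.3239, 0.0378]
orientation: [5.0, 89.9, -27.4]
ft_force: [0.4, 0.9, -0.8]
grip_width: 0.0228
```

Run:
```python
from h import *
import pickle
s=env.sense();print(s['ft_force'],s['grip_width'],s['ee_pos'])
im,P=snap('wrist','w2.png');sc,PS=snap('scene','s2.png');pickle.dump((P,PS),open('p2.pkl','wb'))
a=cv2.resize(cv2.imread('pics/w2.png')[120:400,180:460],None,fx=1.4,fy=1.4)
b=cv2.resize(cv2.imread('pics/s2.png')[210:310,380:480],(392,392),interpolation=cv2.INTER_CUBIC)
cv2.imwrite('pics/c3.png',np.hstack([a,b]))
```

```text
[ 0.44216593  0.94384205 -0.8228194 ] 0.022778642292601382 [ 0.59910698 -0.32387707  0.0377876 ]
```

View pics/c3.png

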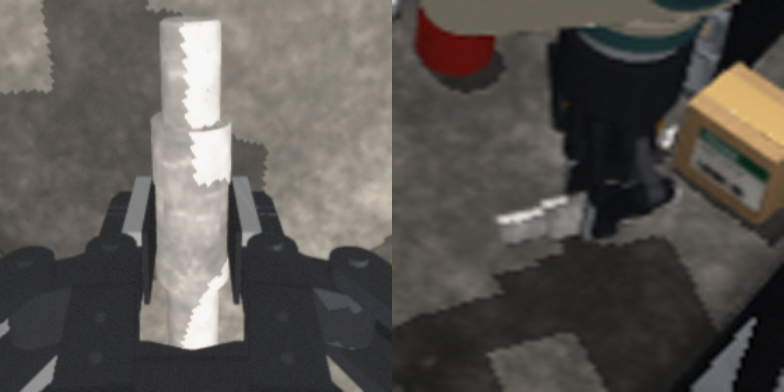

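The shaft is held level between the pads and lifted: its shadow is detached. Its wrist-image ends are about (315.7,134) and (315.7,368), and the thick part runs over rows 202–327.

Run:
```python
from h import *
import pickle
P,_=pickle.load(open('p2.pkl','rb'));s=env.sense();Rm=R.from_euler('xyz',s['orientation'],degrees=True).as_matrix()
X=onz(P,[(315.7,134),(315.7,202),(315.7,327),(315.7,368)],.043)
L=(X-s['ee_pos'])@Rm;print(L.round(4),np.diff(L[:,2]))
print((X[0]+X[3])/2, s['ee_pos'],np.degrees(np.arctan2(Rm[1,1],Rm[0,1])))
# top-surface heights: end top edges at z=.043+.009
X=onz(P,[(315.7,134),(315.7,368)],.052);print((X-s['ee_pos'])@Rm)
t=np.array([.5456,.07,0])-s['ee_pos'];print('to bay',Rm.T@t)
```

```text
[[-0.0067  0.0012 -0.0611]
 [-0.0067  0.0012 -0.0322]
 [-0.0067  0.0012  0.0317]
 [-0.0068  0.0012  0.0563]] [0.02889762 0.06382649 0.02464468]
[ 0.59706075 -0.32122855  0.043     ] [ 0.59844003 -0.32348108  0.03628892] 57.6394770569742
[[-0.01565938  0.00119285 -0.06203965]
 [-0.01575062  0.00117024  0.04765641]]
to bay [ 0.03652818  0.30408668 -0.25521226]
```

Emit:
carry_out:
  targets:
    - [1,-0.02,0,0,0]
    - [1,-0.06,0,0,0]
    - [1,-0.1,0,0,0]
    - [1,-0.14,0,0,0]
    - [1,-0.17,0.01,-0.01,3]
    - [1,-0.183,0.03,-0.037,6]
    - [1,-0.183,0.055,-0.068,10]
    - [1,-0.183,0.08,-0.1,14]
    - [1,-0.183,0.105,-0.13,18]
    - [1,-0.183,0.13,-0.161,22]
    - [1,-0.183,0.155,-0.192,26]
    - [1,-0.183,0.18,-0.223,30]
    - [1,-0.183,0.205,-0.253,34]
    - [1,-0.183,0.225,-0.278,37]
    - [1,-0.183,0.238,-0.294,37.8]
    - [1,-0.183,0.244,-0.302,37.8]
    - [1,-0.183,0.244,-0.302,37.8]
    - [1,-0.183,0.244,-0.302,37.8]

```text
t: 6.6
ee_pos: [0.4744, 0.0434, 0.2196]
orientation: [-42.6, 90.0, -112.8]
ft_force: [0.5, 0.1, -1.3]
grip_width: 0.0225
```

Run:
```python
from h import *
import pickle
s=env.sense();im,P=snap('wrist','w3.png');pickle.dump((P,s),open('p3.pkl','wb'))
Rm=R.from_euler('xyz',s['orientation'],degrees=True).as_matrix();print(s['ee_pos'],s['grip_width'],np.degrees(np.arctan2(Rm[1,1],Rm[0,1])))
```

```text
[0.4744032  0.0434498  0.21961804] 0.022532242728485048 19.841651930102643
```

View pics/w3.png

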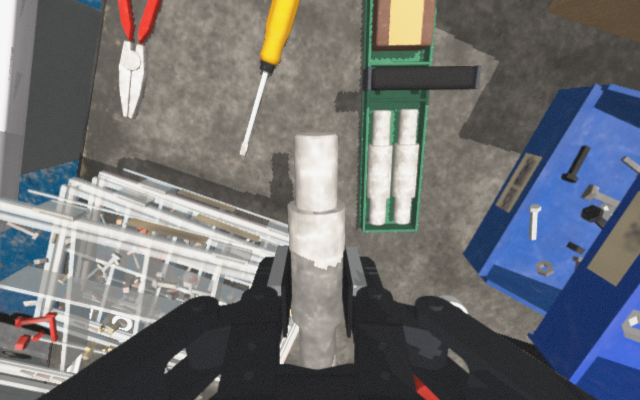

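The wrist view shows the shafts in the bay from (383,111) to (376,224) and from (409,110) to (402,224). The bay's end corners are (361,231) and (416,230), and the black grip's top face spans about (370–480, 67–90). The held shaft is straight, and the trays are well clear on the left.

Run:
```python
from h import *
import pickle
P,s=pickle.load(open('p3.pkl','rb'));Rm=R.from_euler('xyz',s['orientation'],degrees=True).as_matrix()
X=onz(P,[(383,111),(376,224),(409,110),(402,224)],.0165);print(X.round(4))
a=(X[0]+X[2])/2;b=(X[1]+X[3])/2;v=b-a;m=(a+b)/2;print('groove mid',m,np.degrees(np.arctan2(v[1],v[0])),np.linalg.norm(v),'sep',np.linalg.norm(X[0]-X[2]),np.linalg.norm(X[1]-X[3]))
e=onz(P,[(361,231),(416,230)],.024);print('end',e,np.linalg.norm(e[0]-e[1]),e.mean(0))
g=onz(P,[(370,67),(480,67),(480,90),(370,90)],.1);print('grip',g,g.mean(0))
for yaw in(-70.2,):
    u=np.array([np.cos(np.radians(yaw)),np.sin(np.radians(yaw)),0]);print('carrier mid from end',e.mean(0)-.154*u,'groove mid from carr',(m-e.mean(0))@u+.154,'bay',e.mean(0)-.07*u)
im=cv2.imread('pics/w3.png');cv2.imwrite('pics/c4.png',cv2.resize(im[50:250,340:500],None,fx=3.5,fy=3)[:600])
# held shaft line
X=onz(P,[(316,136),(322,350)],.2255);L=(X-s['ee_pos'])@Rm;print('held',L)
```

```text
[[0.5159 0.1254 0.0165]
 [0.5563 0.0118 0.0165]
 [0.5399 0.1351 0.0165]
 [0.5833 0.0215 0.0165]]
groove mid [0.54887088 0.0734559  0.0165    ] -69.75252032122687 0.12112597692264555 sep 0.025843970004314452 0.028684786240448432
end [[0.54184095 0.00095878 0.024     ]
 [0.59754041 0.02234528 0.024     ]] 0.059664162786406016 [0.56969068 0.01165203 0.024     ]
grip [[0.47851359 0.14850058 0.1       ]
 [0.55380974 0.17552577 0.1       ]
 [0.56140017 0.16138401 0.1       ]
 [0.48463793 0.13380519 0.1       ]] [0.51959036 0.15480389 0.1       ]
carrier mid from end [0.51752504 0.15654767 0.024     ] groove mid from carr 0.08879747530884939 bay [0.54597902 0.07751368 0.024     ]
held [[-0.00589796  0.0002953  -0.06178081]
 [-0.00587163  0.00326708  0.04305881]]
```

View pics/c4.png

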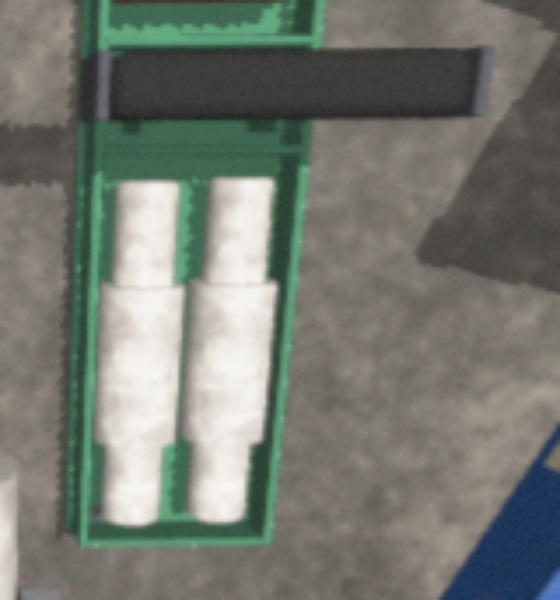

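Emit:
carry_out:
  targets:
    - [1,0,0.015,0,0]
    - [1,0,0.04,0,0]
    - [1,0.01,0.062,0,0]
    - [1,0.035,0.077,0,0]
    - [1,0.065,0.077,0,0]
    - [1,0.095,0.077,0,0]
    - [1,0.12,0.077,0,0]
    - [1,0.14,0.077,0,0]
    - [1,0.155,0.077,0,0]
    - [1,0.16,0.077,0,0]
    - [1,0.16,0.077,0,0]
    - [1,0.16,0.077,0,0]

```text
t: 7.85
ee_pos: [0.5474, 0.07, 0.061]
orientation: [73.7, 89.9, 3.5]
ft_force: [0.4, 0.8, -1.1]
grip_width: 0.0226
```

Run:
```python
from h import *
import pickle
s=env.sense();im,P=snap('wrist','w4.png');pickle.dump((P,s),open('p4.pkl','wb'))
print(s['ee_pos'],s['ft_force'])
cv2.imwrite('pics/c5.png',cv2.resize(cv2.imread('pics/w4.png')[90:390,180:460],None,fx=2.8,fy=2,interpolation=cv2.INTER_CUBIC))
```

```text
[0.54742949 0.07004382 0.06097992] [ 0.44406794  0.83476438 -1.13293625]
```

View pics/c5.png

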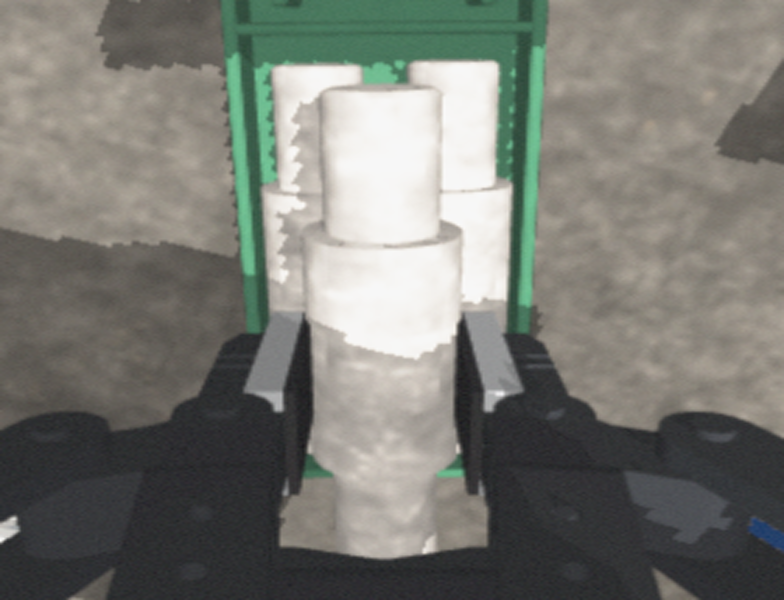

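The crop shows the held shaft's near end centred at (381,90), spanning columns 322–440, and its thick shoulder at 303–462. The lower near ends are centred at (317,66) and (454,63), and their shoulder's outer edges are at (263,187) and (513,184). The held shaft looks nearly centred over the groove.

Run:
```python
from h import *
import pickle
P,s=pickle.load(open('p4.pkl','rb'));Rm=R.from_euler('xyz',s['orientation'],degrees=True).as_matrix()
f=lambda u,v:(180+u/2.8,90+v/2)
q=lambda l,z:((onz(P,[f(*a) for a in l],z)-s['ee_pos'])@Rm*1000).round(1)
print('held end edges,shoulder',q([(322,93),(440,93),(303,232),(462,232)],.0665))
print('held thick low',q([(312,440),(457,440)],.0665))
print('low ends',q([(272,68),(361,68),(410,64),(498,64)],.0165))
print('low shoulder',q([(263,188),(513,184)],.0165))
print('low thick lower rows',q([(267,300),(510,300)],.0165))
print('flange inner top',q([(258,300),(516,300),(243,100),(530,100)],.024))
```

```text
held end edges,shoulder [[ -5.6  -8.2 -61.6]
 [ -5.5   8.9 -61.6]
 [ -5.6 -11.7 -31.9]
 [ -5.5  12.8 -31.9]]
held thick low [[ -5.5 -11.4  20.2]
 [ -5.5  13.3  20.3]]
low ends [[ 44.4 -21.  -62.7]
 [ 44.4  -3.6 -62.7]
 [ 44.5   6.  -63.7]
 [ 44.5  23.1 -63.7]]
low shoulder [[ 44.4 -24.  -28.9]
 [ 44.5  27.4 -30. ]]
low thick lower rows [[ 44.4 -24.4   6.2]
 [ 44.5  28.3   6.2]]
flange inner top [[ 36.9 -25.3   2.9]
 [ 37.   28.4   2.9]
 [ 36.9 -25.9 -54.9]
 [ 37.   28.6 -54.9]]
```

Emit:
carry_out:
  targets:
    - [1,0.005,0.001,0,0]
    - [1,0.012,0.001,0,0]
    - [1,0.018,0.001,0,0]
    - [1,0.022,0.001,0,0]
    - [1,0.025,0.001,0,0]
    - [1,0.026,0.001,0,0]
    - [1,0.0265,0.001,0,0]
    - [1,0.027,0.001,0,0]
    - [1,0.027,0.001,0,0]

```text
t: 8.8
ee_pos: [0.5477, 0.0706, 0.033]
orientation: [84.9, 90.0, 14.8]
ft_force: [0.1, -0.6, 0.6]
grip_width: 0.0226
```

Emit:
carry_out:
  targets:
    - [1,0.0005,0,0,0]
    - [1,0.001,0,0,0]
    - [1,0.001,0,0,0]
    - [1,0.001,0,0,0]

```text
t: 9.2
ee_pos: [0.548, 0.0707, 0.0323]
orientation: [78.0, 89.9, 7.8]
ft_force: [0.4, 0.6, 3.0]
grip_width: 0.0226
```

Emit:
carry_out:
  targets:
    - [0.7,0,0,0,0]
    - [0.65,0,0,0,0]
    - [0.6,0,0,0,0]
    - [0.5,0,0,0,0]
    - [0.5,0,0,0,0]
    - [0.5,0,0,0,0]
    - [0.5,-0.005,0,0,0]
    - [0.5,-0.015,0,0,0]
    - [0.5,-0.04,0,0,0]
    - [0.5,-0.08,0,0,0]
    - [0.5,-0.12,0,0,0]
    - [0.5,-0.15,0,0,0]
    - [0.5,-0.165,0,0,0]
    - [0.5,-0.17,0,0,0]
    - [0.5,-0.17,0,0,0]

```text
t: 10.7
ee_pos: [0.5474, 0.0705, 0.2013]
orientation: [-114.4, 90.0, 175.4]
ft_force: [0.5, -0.6, 0.7]
grip_width: 0.0426
```

Run:
```python
from h import *
import pickle
s=env.sense();im,P=snap('wrist','w5.png');pickle.dump((P,s),open('p5.pkl','wb'))
print(s['ee_pos'],s['ft_force'])
cv2.imwrite('pics/c6.png',cv2.resize(cv2.imread('pics/w5.png')[0:300,180:460],None,fx=2.8,fy=2,interpolation=cv2.INTER_CUBIC))
```

```text
[0.54743048 0.0705337  0.20134963] [ 0.51198032 -0.59918961  0.66151854]
```

View pics/c6.png

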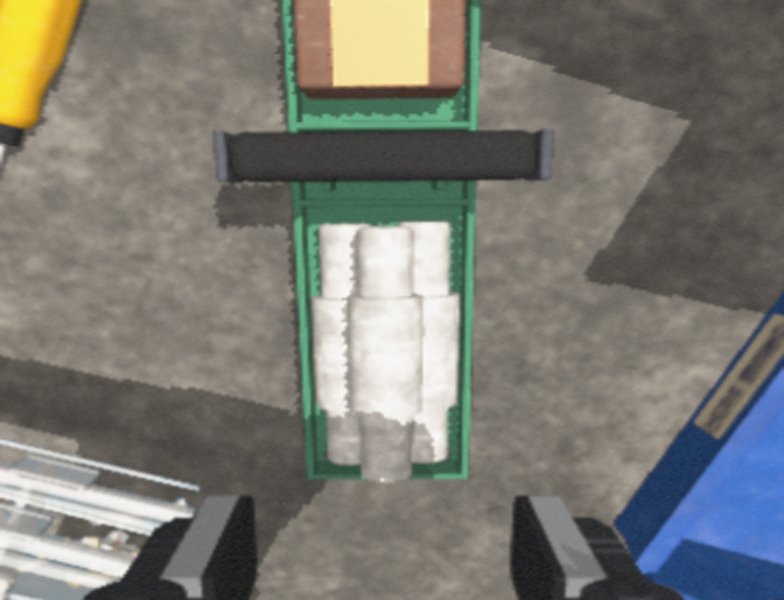

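The shaft lies along the groove on both lower ones, and the pyramid is seated. The grip's top face spans columns 216–552 and rows 131–181 in the crop, and the carton is in its bay.

Run:
```python
from h import *
import pickle
P,s=pickle.load(open('p5.pkl','rb'));Rm=R.from_euler('xyz',s['orientation'],degrees=True).as_matrix()
f=lambda u,v:(180+u/2.8,v/2)
g=onz(P,[f(*a) for a in [(217,131),(551,129),(551,180),(217,182)]],.102);print(g.round(4),g.mean(0))
v=(g[1]+g[2]-g[0]-g[3]);print('yaw',np.degrees(np.arctan2(v[1],v[0])),np.linalg.norm(v)/2,np.linalg.norm(g[1]-g[2]))
e=onz(P,[f(308,477),(f(467,477))],.024);v=e[1]-e[0];print('end',e,np.degrees(np.arctan2(v[1],v[0])),np.linalg.norm(v))
fl=onz(P,[f(294,0),f(308,477),f(479,0),f(467,477)],.024);
for a,b in((0,1),(2,3)):v=fl[b]-fl[a];print('flange yaw',np.degrees(np.arctan2(v[1],v[0])))
u=np.array([np.cos(np.radians(-70.2)),np.sin(np.radians(-70.2)),0]);print('mid from end',e.mean(0)-.154*u)
print(np.degrees(np.arctan2(Rm[1,1],Rm[0,1])), 'tool-frame grip', (g.mean(0)-s['ee_pos'])@Rm)
```

```text
[[0.4778 0.1483 0.102 ]
 [0.5529 0.1761 0.102 ]
 [0.5593 0.1612 0.102 ]
 [0.4825 0.1327 0.102 ]] [0.51812665 0.15459569 0.102     ]
yaw 20.319821964524674 0.0810040726773407 0.016263438296150293
end [[0.54378556 0.00158786 0.024     ]
 [0.59913401 0.02158239 0.024     ]] 19.862159611816505 0.0588492289117807
flange yaw -70.37947413151218
flange yaw -69.53445948217046
mid from end [0.51929414 0.15648076 0.024     ]
19.83765125744036 tool-frame grip [ 0.09936754  0.00100721 -0.08899752]
```

Emit:
carry_out:
  targets:
    - [0.5,0,0,-0.015,-7]
    - [0.3,0,0,-0.035,-15]
    - [0.3,0,0,-0.06,-23]
    - [0.3,0,0,-0.08,-31]
    - [0.3,0,0,-0.087,-39]
    - [0.3,0,0,-0.087,-47]
    - [0.3,0,0,-0.087,-55]
    - [0.3,0.01,0,-0.087,-63]
    - [0.3,0.02,0,-0.087,-71]
    - [0.3,0.03,0,-0.087,-79]
    - [0.3,0.04,0,-0.087,-86]
    - [0.3,0.045,0,-0.087,-90.1]
    - [0.3,0.045,0,-0.087,-90.1]
    - [0.3,0.045,0,-0.087,-90.1]

```text
t: 12.15
ee_pos: [0.5175, 0.1523, 0.1556]
orientation: [170.8, 89.9, -169.4]
ft_force: [-0.8, 0.1, -0.7]
grip_width: 0.0599
```

Run:
```python
from h import *
import pickle
s=env.sense();im,P=snap('wrist','w6.png');pickle.dump((P,s),open('p6.pkl','wb'))
Rm=R.from_euler('xyz',s['orientation'],degrees=True).as_matrix();print(s['ee_pos'],s['grip_width'],np.degrees(np.arctan2(Rm[1,1],Rm[0,1])))
cv2.imwrite('pics/c7.png',cv2.resize(cv2.imread('pics/w6.png')[90:390,180:460],None,fx=2.8,fy=2,interpolation=cv2.INTER_CUBIC))
```

```text
[0.5175364  0.15229728 0.15559677] 0.05987809263782532 109.82348904029409
```

View pics/c7.png

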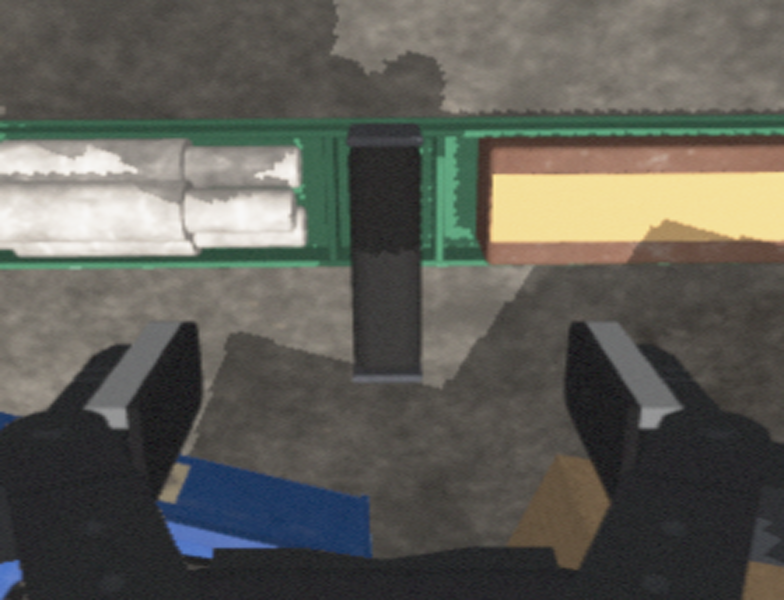

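The grip bar sits midway between the fingers: bar columns 350–421, finger inner faces at 200 and 567. Its top face spans rows 143–376 in the crop. The shafts and carton are in place.

Run:
```python
from h import *
import pickle
P,s=pickle.load(open('p6.pkl','rb'));Rm=R.from_euler('xyz',s['orientation'],degrees=True).as_matrix()
f=lambda u,v:(180+u/2.8,90+v/2)
q=lambda l,z:((onz(P,[f(*a) for a in l],z)-s['ee_pos'])@Rm*1000).round(1)
b=q([(350,144),(421,144),(421,376),(354,376)],.102);print(b,b.mean(0))
print('fingers',q([(200,325),(567,325)],.1556+.006))
```

```text
[[ 53.7  -5.1 -37.6]
 [ 53.7  10.  -37.6]
 [ 53.5  10.9  39.9]
 [ 53.5  -4.9  39.9]] [53.6    2.725  1.15 ]
fingers [[ -6.  -27.5  -7.8]
 [ -6.   31.4  -7.8]]
```

Emit:
carry_out:
  targets:
    - [0.3,0.01,0.0005,0.0005,0]
    - [0.3,0.03,0.0005,0.0005,0]
    - [0.3,0.05,0.0005,0.0005,0]
    - [0.3,0.068,0.0005,0.0005,0]
    - [0.3,0.08,0.0005,0.0005,0]
    - [0.3,0.0865,0.0005,0.0005,0]
    - [0.3,0.0865,0.0005,0.0005,0]
    - [0.4,0.0865,0.0005,0.0005,0]
    - [0.5,0.0865,0.0005,0.0005,0]
    - [0.6,0.0865,0.0005,0.0005,0]
    - [0.66,0.0865,0.0005,0.0005,0]
    - [0.72,0.0865,0.0005,0.0005,0]
    - [0.76,0.0865,0.0005,0.0005,0]
    - [0.8,0.0865,0.0005,0.0005,0]
    - [1,0.0865,0.0005,0.0005,0]
    - [1,0.0865,0.0005,0.0005,0]
    - [1,0.0865,0.0005,0.0005,0]
    - [1,0.0865,0.0005,0.0005,0]

```text
t: 14.0
ee_pos: [0.5184, 0.1532, 0.0705]
orientation: [28.8, 90.0, 48.7]
ft_force: [-0.2, 0.7, 1.7]
grip_width: 0.0149
```

Emit:
carry_out:
  targets:
    - [1,-0.001,0,0,0]
    - [1,-0.003,0,0,0]
    - [1,-0.006,0,0,0]
    - [1,-0.01,0,0,0]
    - [1,-0.016,0,0,0]
    - [1,-0.023,0,0,0]
    - [1,-0.031,0,0,0]
    - [1,-0.039,0,0,0]
    - [1,-0.047,0,0,0]
    - [1,-0.055,0,0,0]
    - [1,-0.063,0,0,0]
    - [1,-0.071,0,0,0]
    - [1,-0.079,0,0,0]
    - [1,-0.086,0,0,0]
    - [1,-0.092,0,0,0]
    - [1,-0.097,0,0,0]
    - [1,-0.1,0,0,0]
    - [1,-0.102,0,0,0]
    - [1,-0.102,0,0,0]
    - [1,-0.102,0,0,0]

```text
t: 16.0
ee_pos: [0.5182, 0.153, 0.172]
orientation: [164.2, 90.0, -175.9]
ft_force: [-0.0, -0.9, -7.6]
grip_width: 0.0153
```

Emit:
carry_out:
  targets:
    - [1,0,0,0,0]
    - [1,0,0,0,0]
    - [1,0,0,0,0]
    - [1,0,0,0,0]
    - [1,0,0,0,0]
    - [1,0,0,0,0]

```text
t: 16.6
ee_pos: [0.5183, 0.153, 0.1723]
orientation: [48.6, 90.0, 68.6]
ft_force: [-0.3, -0.9, -7.7]
grip_width: 0.0152
```

Run:
```python
from h import *
s=env.sense();print(s['ee_pos'],s['ft_force'],s['wrist_torque'],s['grip_width'],np.abs(s['dq']).max())
for n in('wrist','scene','side'): snap(n,n+'7.png')
r=lambda f,y,x,h,w,W,H:cv2.resize(cv2.imread('pics/'+f)[y:y+h,x:x+w],(W,H),interpolation=cv2.INTER_CUBIC)
a=r('wrist7.png',0,0,400,640,480,300);b=r('scene7.png',110,200,170,170,300,300);c=r('side7.png',120,170,120,160,400,300)
top=np.hstack([a,b]);cv2.imwrite('pics/c8.png',np.vstack([top,np.hstack([c,np.zeros((300,380,3),np.uint8)])]))
```

```text
[0.51834474 0.15303296 0.17231656] [-0.3059237  -0.88430252 -7.66996018] [ 0.01457222 -0.00772457 -0.01575064] 0.015192658491213136 0.15416479254408022
```

The picture limit is reached, so I'll check the rest numerically. Two checks: compare the pre-lift wrist view, warped to the lifted pose, with the current one around the shafts and carton, and fit the carrier's tilt to the green edges.

Run:
```python
from h import *
import pickle
from scipy.optimize import minimize
P6,s6=pickle.load(open('p6.pkl','rb'));P7=env.camera_params('wrist')
a=cv2.imread('pics/w6.png');b=cv2.imread('pics/wrist7.png')
c0=np.array([.518,.153,0]);y=np.radians(-70.1);Rz=np.array([[np.cos(y),-np.sin(y),0],[np.sin(y),np.cos(y),0],[0,0,1]])
# resample both into carrier-top orthographic views at height h: 0.5 mm/px
def rect(im,P,h,dz,dl=0,rot=np.eye(3)):
    X,Y=np.meshgrid(np.arange(-.1,.1,.0005),np.arange(-.035,.04,.0005))
    p=np.stack([X,Y,np.full_like(X,h-.088)],-1).reshape(-1,3)@rot.T@Rz.T+c0+[0,0,dz+.088]
    m=proj(P,p).reshape(*X.shape,2).astype(np.float32);return cv2.cvtColor(cv2.remap(im,m[...,0],m[...,1],cv2.INTER_LINEAR),cv2.COLOR_BGR2GRAY),m
for nm,h,sl in(('shaftC top',.05,(slice(52,95),slice(236,310))),('shaftC+lower',.035,(slice(20,120),slice(236,310))),('carton',.04,(slice(20,120),slice(90,170))),('flanges +x',.024,(slice(0,150),slice(230,310))),('flanges -x',.024,(slice(0,150),slice(90,170)))):
    A,_=rect(a,P6,h,0);B,_=rect(b,P7,h,.102)
    t=A[sl];r=cv2.matchTemplate(cv2.copyMakeBorder(B[max(sl[0].start-12,0):sl[0].stop+12,sl[1].start-12:sl[1].stop+12],0,0,0,0,0),t,cv2.TM_CCOEFF_NORMED)
    _,v,_,l=cv2.minMaxLoc(r);print(nm,'ncc %.2f'%v,'shift mm x %.1f y %.1f'%((l[0]-12)*.5,(l[1]-min(12,sl[0].start))*.5))
# green-mask tilt fit in scene and side views (before lift only positions known)
for n in('scene','side'):
    im=cv2.imread(f'pics/{n}7.png');im0=cv2.imread(f'pics/{n}0.png');P=env.camera_params(n)
    g=lambda i:((i[...,1].astype(int)-i[...,2]>25)&(i[...,1].astype(int)-i[...,0]>8))
    for i,dz in((im0,0),(im,.102)):
        M=g(i)
        out=[]
        for x in(-.154,.154):
          for yy in(-.032,.032):
            out.append(proj(P,Rz@np.array([x,yy,.024])+c0+[0,0,dz])[0].round(1))
        ys,xs=np.where(M);k=(xs>180)&(xs<345)&(ys>100)&(ys<240);xs,ys=xs[k],ys[k]
        print(n,dz,'pred corners',[list(o) for o in out],'green bbox',xs.min(),xs.max(),ys.min(),ys.max(),'leftmost y',ys[xs==xs.min()].mean(),'rightmost y',ys[xs==xs.max()].mean())
```

```text
shaftC top ncc 0.67 shift mm x -1.5 y -4.0
shaftC+lower ncc 0.82 shift mm x -0.5 y -2.0
carton ncc 0.93 shift mm x 0.5 y 0.5
flanges +x ncc 0.82 shift mm x 0.5 y 0.0
flanges -x ncc 0.87 shift mm x -0.5 y 0.5
scene 0 pred corners [[np.float64(224.1), np.float64(190.1)], [np.float64(235.4), np.float64(177.1)], [np.float64(319.0), np.float64(218.3)], [np.float64(328.0), np.float64(203.5)]] green bbox 225 327 180 222 leftmost y 190.0 rightmost y 206.0
scene 0.102 pred corners [[np.float64(217.9), np.float64(163.3)], [np.float64(230.0), np.float64(150.4)], [np.float64(317.9), np.float64(191.1)], [np.float64(327.5), np.float64(176.3)]] green bbox 219 326 159 197 leftmost y 163.0 rightmost y 180.0
side 0 pred corners [[np.float64(220.9), np.float64(220.1)], [np.float64(223.2), np.float64(205.1)], [np.float64(321.0), np.float64(214.5)], [np.float64(319.8), np.float64(199.8)]] green bbox 221 321 201 224 leftmost y 219.5 rightmost y 211.0
side 0.102 pred corners [[np.float64(213.9), np.float64(196.5)], [np.float64(216.7), np.float64(181.5)], [np.float64(320.3), np.float64(190.5)], [np.float64(319.1), np.float64(175.8)]] green bbox 236 320 178 200 leftmost y 197.5 rightmost y 188.0
```

The carrier is level and at the predicted height in both fixed views, within about 1–2 px, and the carton has not shifted. The top-shaft match is weak (0.67), probably because of moving shadows, so I'll check its edges directly.

Run:
```python
from h import *
import pickle
P6,s6=pickle.load(open('p6.pkl','rb'));P7=env.camera_params('wrist')
c0=np.array([.518,.153,0]);y=np.radians(-70.1);Rz=np.array([[np.cos(y),-np.sin(y),0],[np.sin(y),np.cos(y),0],[0,0,1]])
def rect(im,P,h,dz):
    X,Y=np.meshgrid(np.arange(.018,.09,.003),np.arange(-.034,.036,.002))
    p=np.stack([X,Y,np.full_like(X,h)],-1).reshape(-1,3)@Rz.T+c0+[0,0,dz]
    m=proj(P,p).reshape(*X.shape,2).astype(np.float32);return cv2.remap(im,m[...,0],m[...,1],cv2.INTER_LINEAR)
for f,P,dz in(('w6',P6,0),('wrist7',P7,.102)):
    r=rect(cv2.imread(f'pics/{f}.png'),P,.038,dz).astype(int)
    print(f)
    for j,row in enumerate(r):
        print('%4d '%(-34+2*j)+' '.join('ggg' if p[1]-p[2]>20 and p[1]-p[0]>5 else '%3d'%p.mean() for p in row))
```

```text
w6
 -34 ggg ggg ggg ggg ggg ggg ggg ggg ggg ggg ggg ggg ggg ggg ggg ggg ggg ggg ggg ggg ggg ggg ggg ggg
 -32 ggg ggg ggg ggg ggg ggg ggg ggg ggg ggg ggg ggg ggg ggg ggg ggg ggg ggg ggg ggg ggg ggg ggg ggg
 -30 ggg ggg ggg ggg ggg ggg ggg ggg ggg ggg ggg ggg ggg ggg ggg ggg ggg ggg ggg ggg ggg ggg ggg ggg
 -28 ggg ggg ggg ggg ggg ggg ggg ggg ggg ggg ggg ggg 110 129 133 121 116 124 122 122 127 125 123 125
 -26 ggg ggg 106 103  99 102 104  98  99  95  97 103 110 150 143 146 139 141 142 134 150 186 163 159
 -24 ggg ggg 159 145 131 132 140 138 139 132 138 158 148 156 156 151 148 144 143 146 201 214 168 165
 -22 ggg ggg 203 154 140 150 153 146 152 160 153 166 170 162 163 147 140 145 145 217 237 234 197 168
 -20 ggg ggg 214 195 140 161 167 151 164 185 164 161 169 165 165 159 142 144 146 232 241 241 237 224
 -18 ggg ggg 221 230 160 169 174 159 166 178 167 171 176 165 169 182 160 161 211 237 241 243 242 233
 -16 ggg ggg 232 237 211 168 160 155 154 163 157 170 173 160 169 177 161 226 198 231 237 228 240 221
 -14 ggg ggg 229 236 211 211 158 149 149 148 135 157 160 151 166 168 160 156 151 154 19
[... 5279 characters left out ...]
10  38  38  40 ggg ggg ggg ggg ggg ggg ggg ggg ggg ggg ggg ggg ggg ggg ggg ggg ggg ggg ggg ggg
  24 110  47  46  47  77 102 121 118 118 120 115 127 123 135 146 124 139 145 139 128 137 125 127 139
  26 112  47  35  37  77  87 114 127 132 118 115 129 129 144 143 127 142 141 138 128 140 127 131 123
  28 107  66  38  39  59  85 115 133 129 121 110 119 139 139 143 138 140 134 143 130 133 135 126  97
  30 111  98  39  36  44  71 122 129 123 123 116 116 133 146 136 138 134 137 127 117 133 108  68  62
  32 114 104  40  41  42  71 119 115 110 119 126 124 142 147 130 139 123 135 127 121  76  62  57  60
  34 103  42  37  40  34  79 121 112 119 120 128 132 148 139 126 124 135 136  91  64  61  62  58  58
```

In both rectified views the top shaft has the same near end (x≈27 mm), shoulder (x≈57 mm) and edge (y≈-8 mm). Only the shadow moved, so I'll hand in.

```bash
python3 -c "
from bench import env
s=env.sense();print(s['t'],s['ee_pos'],s['ft_force'],s['grip_width']);print(env.sign_off())"
```

```text
16.75 [0.51834076 0.15305759 0.17230909] [-0.26831778 -0.69337903 -8.06909731] 0.015097650269536201
the job is handed in; nothing more can be done
None
```

The loose shaft is in the groove between the two carrier shafts, and the arm is holding the carrier by its black grip, about 10 cm above the table. I handed the job in at 16.75 s; no verdict is reported.

**How it went:**
- **Placing the shaft:** I lowered it until the wrist felt a light contact of about 3–4 N, then opened the gripper. The wrist picture afterwards showed the three-shaft pyramid.
- **Lifting the carrier:** I gripped the middle of the bar and lifted 102 mm straight up in small steps.

**Last checks:**
- **Load and stillness:** the wrist carried about 8 N, which fits the 0.8 kg carrier. The moment was close to zero, the gripper stayed steady at 15 mm, and the arm was still.
- **Level and height:** the visible green edges in the two fixed views matched a level carrier at that height, within a few pixels. The carrier's left end was hidden in the side view.
- **Carton:** it shifted less than 1 mm relative to the carrier.

**Weak or missing checks:**
- **Top-shaft match:** the automatic before-and-after image match was poor, with a score of 0.67 and an apparent 4 mm shift. An edge-by-edge comparison put the shaft's end, shoulder and side in the same place as before the lift, so I put the mismatch down to a moving shadow.
- **Lifted state not seen:** I had used all 12 pictures by then, so the lifted state was checked by numbers only. I did not check the other items on the table after the lift; the planned paths kept clear of them.

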